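# Register the drilling template on the fixture's two dowels

### The arm

A 6-joint arm with a two-finger parallel gripper is mounted at the origin on the work surface. World frame = base frame: x ahead of the robot, y to its left, z up, the work surface at z = 0. Lengths are in m, angles in rad, forces in N, time in s.
With the tool pointing down it reaches from about 0.2 to 0.875 m from the base axis. Payload 3.4 kg.
Tool frame: the origin (TCP) lies where the fingers leave the gripper's body, on its centre line; the fingertips stand 97 mm ahead of it and the grasp point (between the pads) lies 78 mm ahead of it (bot.finger_overhang is the distance from the TCP to the fingertips, in m); z points along the fingers, y is the line along which they close (so a half turn about z gives the same grasp; the last joint's range is limited). The gripper opens to 94 mm and grips with 3 to 60 N. Pads are 16 mm wide; open, the fingers measure 119 mm over their backs; the gripper's body (75 mm by 177 mm) begins 78 mm behind the grasp point.
Start: joints at [1.029, 0.276, 1.505, -0, 1.361, -0.121], TCP at [0.235, 0.525, 0.303] pointing down, gripper open.
Joint ranges: [-2.89, 2.89], [-0.75, 2.08], [0.22, 2.7], [-1.18, 4.32], [0.11, 2.71], [-2.7, 2.7]. Speed limits (rad/s): [2.57, 2.57, 3.14, 3.14, 3.14, 3.14].

### API

Orientations are given as [roll, pitch, yaw] about the fixed x, y, z axes, in that order (R = Rz(yaw) Ry(pitch) Rx(roll)).
In Python, from cell import bot, viewer, nets gives the robot as it stands. The module is installed in compiled form; this text tells all that it offers.
- The arm moves only by the tool send_rows, never from a script. Its argument "plan" is text: rows parted by semicolons, each of 7 numbers parted by spaces: the gripper command: -1 is shut, 1 is fully open, values between are in proportion, then the shift along the tool's x, y, z scaled (see below), then the turn, a rotation vector about the tool's x, y, z scaled (see below). A call has 1 to 20 rows; each row shifts and turns the commanded pose from where the row before left it, along the tool's axes as they then stand; what a row does not reach is not made up. The controller multiplies each number of a shift by 150 mm and each number of a turn by 30 degrees. A row lasts 1/8 s, in which the tool goes at most 62.5 mm and 10.7 degrees, less where a joint would pass 70% of its speed; a pose out of reach is approached as far as the arm can. A call with a number of a shift or a turn outside -1 to 1 is refused whole. A call with a gripper value outside its range is refused whole. The fingers move at their own pace and stop on an object; "squeeze" is the grip in N (left out, the last holds). Time passes only in rows, so rows that do not move let the fingers close. It gives the time, the measured TCP pose, the force, the opening and the grip force at its end, in the units of the state.
- bot.get_obs(): the state, without advancing time (a new reading comes with each control period).
- viewer.camera(name): name is "side" or "top"; returns a dict with "img" (384x512x3 uint8, blue, green, red), "intrinsics" (3x3 intrinsics, pixels), "R" (3x3) and "t" (3): a world point X has camera coordinates R X + t. Camera axes: x right, y down, z forward; pixel columns grow to the right and rows downward; lengths in m; the calibration is good to about 2 mm. A picture is of the moment at which its call begins. There is no depth.
- bot.finish_job(): hands the job in; it is judged then, once.
Trained networks look in the newest picture that a camera, given by its name, has taken for a name from the list of things; names that differ only in an ending like _2 or _b are one class to them, and where a whole thing is asked for, a point or a joint stands for the part that bears it (a point fixed in the world has none). Each returns a list of dicts, best first, with "conf" (0 to 1); they miss things now and then, are a little off and sometimes report something else, mostly with a low value. They report only what shows in the picture. A call takes as long as a camera call. They do not tell look-alikes from the thing itself.
- nets.find_in(camera, thing): "centre" ([x, y, z] in m, in world coordinates, good to about 4 mm: the middle of the surface that is visible of it).
- nets.outline_of(camera, thing): "mask" (384x512 bool, what is visible of it).
The state is a dict: "time_s": time; "joint_pos": joint angles; "dq": joint speeds; "joint_torque": joint torques, N m; "tcp_pos": TCP position; "tcp_rot": TCP orientation; "ft_force": force on the tool from outside, world axes, zero at the start; "wrist_torque": the same for the moment, N m; "opening": finger opening in m; "grasp_force": force on a finger pad.
Only numpy, scipy, OpenCV 4.12 (cv2) and the standard library are available. Lean on these libraries where they do the work, as an engineer would, in place of code of your own. Each camera call takes 0.05 s, during which the arm holds its last target. There are 200 camera calls.

### The job

Take the shelf-pin drilling template by its handle and set it on the drilling fixture, right way round (large hole over large dowel), with both steel dowels through its holes, feeling for the dowels because the dowel bar's exact setting is not known. Keep hold of it until it lies fully home, flat on the blue bar, then let go and leave the hammer, tape and tin where they are.

Things in the scene. Friction and masses are not known exactly. Their poses are not given: they have to be found in the camera images.
- template_grip (a point): Centre of the dark handle bar of the loose template, a brown wooden plate 110 x 180 x 12 mm (x, y, z), 0.25 to 0.5 kg, flat on the table, brass bushes on top. The bar runs along y: 24 mm thick (x), 110 long, 28 high, on two posts (y +-43 mm); this point is over the plate's middle, 48 mm above its underside, 14 mm below the bar's top. Pinch across x. z is up.
- big_hole (a point): Centre of the template's large round through hole, 20 mm diameter, at the plate's underside, at template y = +65 mm (the end with a red band). The small hole, 14 mm diameter, is at y = -65 mm; both lie on the centre line x = 0.
- fixture_seat (a point): Point over the middle of the fixed fixture (plywood base 170 x 300 mm, x, y; pale panel on it), 42 mm above the table, level with the top of its blue bar (64 x 264 mm), on which the template lies when home (handle centre then 48 mm above this level). The bar, with its two steel dowels, is locked anywhere from -12 to +12 mm along fixture x from this point: not reported. True in y and yaw.
- red_knob (a point): Top of the red lock knob (18 mm diameter, 10.5 mm above the bar) at fixture y = +118 mm, x = 0; a black one is at y = -118 mm. On the bar's centre line stand the dowels, 22 mm above the bar, tops chamfered 2 mm: 18 mm diameter at y = +65 mm (red end), 12 mm at y = -65 mm (black end). The knobs stay put when the bar is set; the dowels go with the bar.
- hammer_mid (a point): Bystander: a hammer with a wooden handle, lying flat beyond the work; point at mid-length, 10 mm above the table. Leave alone.
- tape_mid (a point): Bystander: blue roll of tape, 104 mm diameter, 24 mm high; its centre. Leave alone.
- tin_mid (a point): Bystander: metal paint tin, 86 mm diameter, 110 mm high; its centre. Leave alone.
Mind the look-alikes: they are no part of the job. There is more than one size of the part that bears template_grip; the job needs the middle-sized.

How it is judged:
On the way:
1. the template comes fully home on both dowels while the gripper still holds or presses it (z of template_grip in the frame of fixture_seat between 0.044 and 0.0505 m and x of template_grip in the frame of fixture_seat between -0.016 and 0.016 m and y of template_grip in the frame of fixture_seat between -0.005 and 0.005 m and angle between template_grip's own z axis and vertical below 0.03 rad and angle between the y axis of template_grip and the y axis of fixture_seat, either way round below 0.05 rad and contact force between the fingers and template above 0.5 N), for 0.1 s.
At the end, for the whole second after the job is handed in: The template lies flat on the blue dowel bar with both dowels through its holes (handle centre within 2.5 mm of 48 mm above the fixture's seat point, within 16 mm along x and 5 mm along y of it, tilt under 0.03 rad, yaw within 0.05 rad), released and at rest (z of template_grip in the frame of fixture_seat between 0.044 and 0.0505 m and x of template_grip in the frame of fixture_seat between -0.016 and 0.016 m and y of template_grip in the frame of fixture_seat between -0.005 and 0.005 m and angle between template_grip's own z axis and vertical below 0.03 rad and angle between the y axis of template_grip and the y axis of fixture_seat, either way round below 0.05 rad and linear speed of template below 0.02 m/s and contact force between the fingers and template below 0.1 N); the robot touches nothing.
It fails at once if the hammer is pushed more than 20 mm (distance of hammer_mid from where it was at the start of the episode above 0.02 m).
It fails at once if the tape is pushed more than 20 mm (distance of tape_mid from where it was at the start of the episode above 0.02 m).
It fails at once if the tin is pushed more than 20 mm (distance of tin_mid from where it was at the start of the episode above 0.02 m).
It also fails if it takes over 51 s, if anything falls off the work surface, if the arm or the gripper's body presses on something with over 40 N, if the wrist force passes 120 N, or if a joint passes its speed limit or range.

## Working session

There is one attempt and no reset: what is moved stays moved. The work goes in short steps, Python scripts to look and compute and a tool call to move; the robot and the scene stay as the last step left them, time stands still between calls to the robot, and variables do not carry over. Pictures are saved under pics/ and viewed, at most 10 in all, crops included, and the job is handed in when it is done.

Besides the shell and the picture viewer there is one more tool, called after "Emit:" by a JSON object that holds its "method" and its "body". send_rows: Moves the arm, as the interface text tells. Its arguments: {"type":"object","properties":{"plan":{"type":"string"},"squeeze":{"type":"number"}},"required":["plan"]}

```bash
mkdir -p pics
cat > h.py <<'E'
import numpy as np, cv2
from cell import bot, viewer, nets
def px(c,X):
    p=c["intrinsics"]@(c["R"]@np.asarray(X)+c["t"]); return p[:2]/p[2]
def ray(c,uv,z):
    K=c["intrinsics"];d=c["R"].T@np.linalg.solve(K,[uv[0],uv[1],1]);o=-c["R"].T@c["t"]
    return o+d*(z-o[2])/d[2]
E
python3 - <<'E'
from h import *
cs={}
for n in("top","side"):
    c=viewer.camera(n);cs[n]=c;cv2.imwrite(f"pics/{n}0.png",cv2.resize(c["img"],(768,576)))
    print(n,-c["R"].T@c["t"])
    for t in("template_grip","big_hole","red_knob","fixture_seat","hammer_mid","tape_mid","tin_mid"):
        for d in nets.find_in(n,t)[:4]: print(n,t,np.round(d["centre"],3),round(d["conf"],2),px(c,d["centre"]).round()*1.5)
o=bot.get_obs();print(o)
E
```

```text
top [ 0.37968928 -0.0145673   1.34912498]
top template_grip [ 0.478 -0.202  0.01 ] 0.89 [468.  331.5]
top template_grip [ 0.29  -0.236  0.006] 0.81 [484.5 411. ]
top template_grip [ 0.706 -0.416  0.016] 0.75 [553.5 237. ]
top big_hole [ 0.288 -0.233  0.008] 0.93 [483.  412.5]
top big_hole [ 0.482 -0.199  0.011] 0.91 [466.5 330. ]
top red_knob [0.556 0.195 0.037] 0.71 [301.5 298.5]
top fixture_seat [0.563 0.198 0.032] 0.74 [300. 297.]
top hammer_mid [0.774 0.001 0.025] 0.6 [382.5 211.5]
top hammer_mid [0.557 0.196 0.039] 0.3 [301.5 298.5]
top tape_mid [ 0.481 -0.502  0.024] 0.91 [595.5 328.5]
top tin_mid [0.442 0.503 0.112] 0.94 [157.5 346.5]
side [-0.27220855 -0.93232534  1.34131704]
side template_grip [ 0.696 -0.437  0.015] 0.9 [561.  364.5]
side template_grip [ 0.281 -0.24   0.01 ] 0.68 [369. 417.]
side template_grip [ 0.463 -0.214  0.015] 0.63 [420. 363.]
side template_grip [ 0.482 -0.502  0.022] 0.41 [522.  436.5]
side big_hole [ 0.28 -0.24  0.01] 0.85 [367.5 417. ]
side big_hole [ 0.695 -0.432  0.017] 0.68 [559.5 363. ]
side big_hole [ 0.466 -0.21   0.011] 0.66 [420.  361.5]
sid
[... 327 characters left out ...]
me_s': 0.8, 'joint_pos': array([ 1.02900242e+00,  2.75860312e-01,  1.50487749e+00, -1.18818085e-05,
        1.36073347e+00, -1.21023238e-01]), 'dq': array([ 2.66802819e-05,  1.83006145e-03,  1.19090935e-04,  1.00762517e-03,
        9.69826250e-04, -2.95396967e-04]), 'joint_torque': array([-1.09124371e-04, -4.04394865e+01, -2.37491030e+01,  7.03157089e-02,
        2.46487325e-02,  7.82427179e-06]), 'tcp_pos': array([0.23489713, 0.52485297, 0.30272465]), 'tcp_rot': array([3.14147356e+00, 2.61902739e-05, 2.72082446e+00]), 'ft_force': array([ 0.40646547, -0.18560424,  0.0959392 ]), 'wrist_torque': array([-0.04260622,  0.02454578,  0.01253282]), 'grasp_force': 0.0, 'opening': 0.09411627129593889}
```

View pics/top0.png

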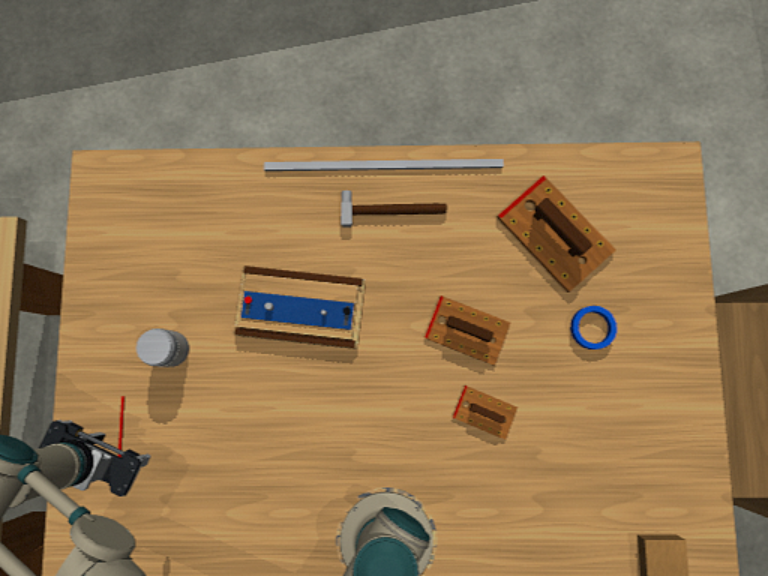

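View pics/side0.png

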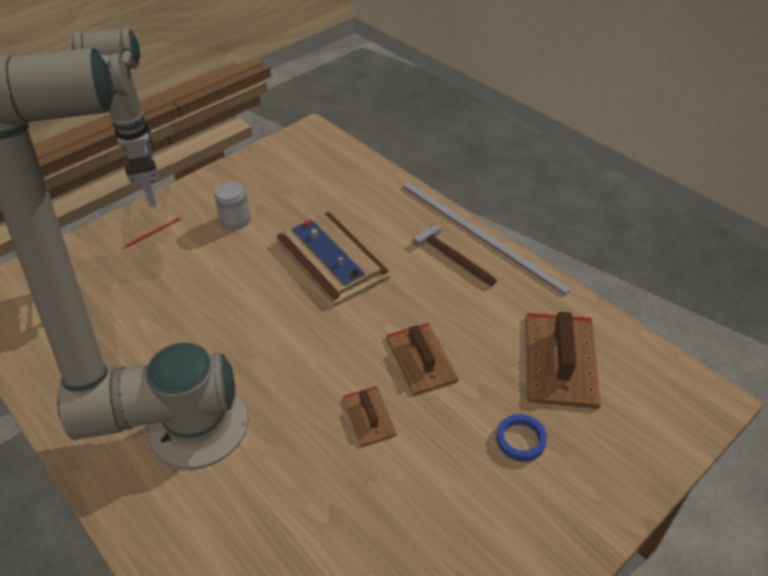

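The top view shows three templates. The middle-sized one is at about (467,331) with its red band facing left. The fixture is at about (300,305), red knob on the left (248,299), black on the right (347,311). The tape, tin and hammer are well clear of both. Next I'll zoom in and measure.

Run:
```python
from h import *
t=viewer.camera("top")
mm=nets.outline_of("top","template_grip")
for d in mm:
    m=d["mask"].astype(np.uint8)
    pts=np.argwhere(m)[:,::-1].astype(float)
    w=np.array([ray(t,p,0.012)[:2] for p in pts])
    r=cv2.minAreaRect((w*1000).astype(np.float32)); print("tpl",round(d["conf"],2),np.round(r[0]),np.round(r[1]),round(r[2],1),len(pts))
img=t["img"];hsv=cv2.cvtColor(img,cv2.COLOR_BGR2HSV)
def rect(mask,z,nm,box):
    x0,y0,x1,y1=box;b=np.zeros_like(mask);b[y0:y1,x0:x1]=mask[y0:y1,x0:x1]
    n,l,s,c=cv2.connectedComponentsWithStats(b)
    for k in range(1,n):
        if s[k,4]<6: continue
        p=np.argwhere(l==k)[:,::-1].astype(float)
        w=np.array([ray(t,q,z)[:2] for q in p]);r=cv2.minAreaRect((w*1000).astype(np.float32))
        print(nm,s[k,4],c[k].round(1),"mean",(w.mean(0)*1000).round(1),np.round(r[0],1),np.round(r[1],1),round(r[2],1))
blue=cv2.inRange(hsv,(100,120,50),(130,255,255));red=cv2.inRange(hsv,(0,190,90),(6,255,255))|cv2.inRange(hsv,(174,190,90),(180,255,255))
rect(blue,.042,"blue",(150,170,250,240));rect(red,.0525,"redknob",(150,170,250,240));rect(red,.012,"band",(270,190,350,250))
dark=cv2.inRange(hsv,(0,0,0),(180,255,75));rect(dark,.062,"handle",(285,200,340,240))
a=cv2.resize(img[170:240,150:250],None,fx=8,fy=8,interpolation=cv2.INTER_CUBIC)
b=cv2.resize(img[190:250,275:345],None,fx=8,fy=8,interpolation=cv2.INTER_CUBIC)
cv2.imwrite("pics/fix.png",a);cv2.imwrite("pics/tpl.png",b)
```

```text
tpl 0.86 [ 482. -201.] [183. 114.] 67.8 1565
tpl 0.81 [ 719. -425.] [259. 166.] 41.2 3015
tpl 0.77 [ 290. -236.] [140.  85.] 66.4 958
blue 1176 [198.3 206.5] mean [530.1 203.5] [530.6 205.1] [260.1  63.1] 83.2
redknob 16 [165.  199.5] mean [555.  320.2] [555.  320.2] [14.4 10.7] 89.4
band 53 [288.8 211.2] mean [ 513.6 -119.6] [ 515.5 -120.6] [  6.9 106.1] 67.8
handle 228 [312.7 218.9] mean [ 481.  -197.6] [ 480.7 -197.8] [108.3  25.9] 67.9
```

View pics/fix.png

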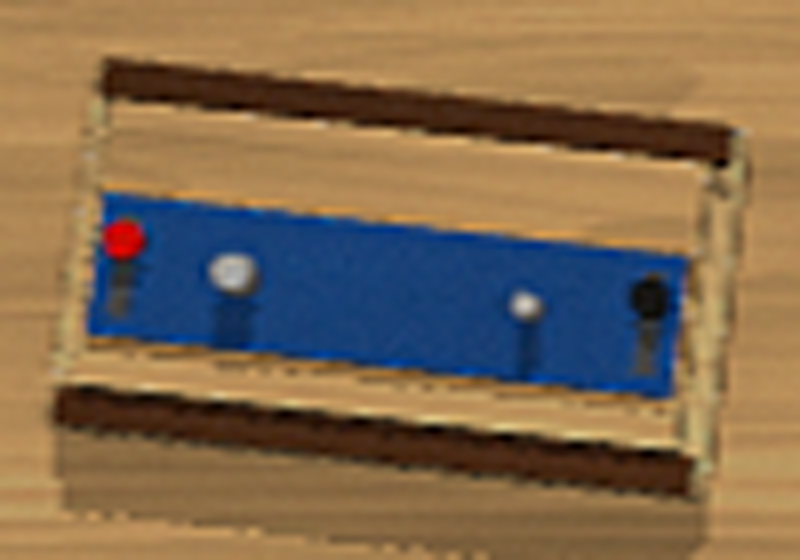

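View pics/tpl.png

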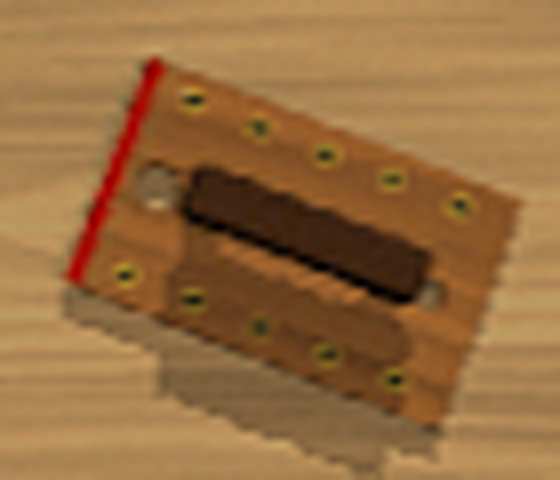

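The zooms show the red-band end of the template at left (115,170) and its handle at yaw about -22°. On the fixture the big dowel is near (232,272), next to the red knob, and the small one is near (525,305). The bar yaw is about -7°. I'll turn and travel above the template.

Emit:
{"method": "send_rows", "body": {"plan": "1 0 0 0 0 0 0.326;1 0 0 0 0 0 0.326;1 0 0 0 0 0 0.326;1 0 0 0 0 0 0.326;1 0 0 0 0 0 0.326;1 0 0 0 0 0 0.326;1 0 0 0 0 0 0.326;1 0 0 0 0 0 0.326;1 0 0 0 0 0 0.326", "squeeze": 40}}

```text
time_s: 2.02
tcp_pos: [0.2349, 0.5249, 0.3027]
tcp_rot: [3.142, -0.0, 1.179]
ft_force: [0.7, 0.0, -0.2]
opening: 0.094
grasp_force: 0.0
```

Emit:
{"method": "send_rows", "body": {"plan": "1 -0.275 0.238 0.025 0 0 0;1 -0.275 0.238 0.025 0 0 0;1 -0.275 0.238 0.025 0 0 0;1 -0.275 0.238 0.025 0 0 0;1 -0.275 0.238 0.025 0 0 0;1 -0.275 0.238 0.025 0 0 0;1 -0.275 0.238 0.025 0 0 0;1 -0.275 0.238 0.025 0 0 0;1 -0.275 0.238 0.025 0 0 0;1 -0.275 0.238 0.025 0 0 0;1 -0.275 0.238 0.025 0 0 0;1 -0.275 0.238 0.025 0 0 0;1 -0.275 0.238 0.025 0 0 0;1 -0.275 0.238 0.025 0 0 0;1 0 0 0 0 0 0;1 0 0 0 0 0 0"}}

```text
time_s: 4.03
tcp_pos: [0.4799, -0.198, 0.2498]
tcp_rot: [-3.14, -0.001, 1.184]
ft_force: [-0.4, 0.4, -0.3]
opening: 0.0943
grasp_force: 0.0
```

Run:
```python
from h import *
t=viewer.camera("top");s=viewer.camera("side")
o=bot.get_obs();print(o["time_s"],o["tcp_pos"],o["tcp_rot"],o["joint_pos"],o["ft_force"])
for n,c in(("top",t),("side",s)):
    # fixture yaw estimate / dowels both views
    hsv=cv2.cvtColor(c["img"],cv2.COLOR_BGR2HSV)
    uv=px(c,[.531,.205,.06]).astype(int)
    x0,y0=uv-45; 
    cv2.imwrite(f"pics/f1{n}.png",cv2.resize(c["img"][y0:y0+90,x0:x0+90],(400,400),interpolation=cv2.INTER_CUBIC)); print(n,x0,y0)
a=np.hstack([cv2.imread("pics/f1top.png"),cv2.imread("pics/f1side.png")]);cv2.imwrite("pics/f1.png",a)
# fixture: top-view dowel and knob points
P=dict(big=(179,203.9,.064),small=(215.5,208,.064),rk=(165.3,199.8,.0525),bk=(231.2,207.2,.0525))
for k,(u,v,z) in P.items(): print(k,(ray(t,(u,v),z)*1000).round(1))
```

```text
4.125 [ 0.47981622 -0.19715662  0.25020795] [-3.14091127e+00 -5.30628164e-04  1.18553600e+00] [-5.24300776e-01  2.28321571e-01  1.70769680e+00  4.61379233e-04
  1.20632267e+00 -1.39205253e-01] [-0.21042025  0.11522987  0.20322848]
top 152 160
side 173 117
big [537.4 267.6  64. ]
small [521.8 139.5  64. ]
rk [553.9 319.1  52.5]
bk [525.4  85.6  52.5]
```

View pics/f1.png

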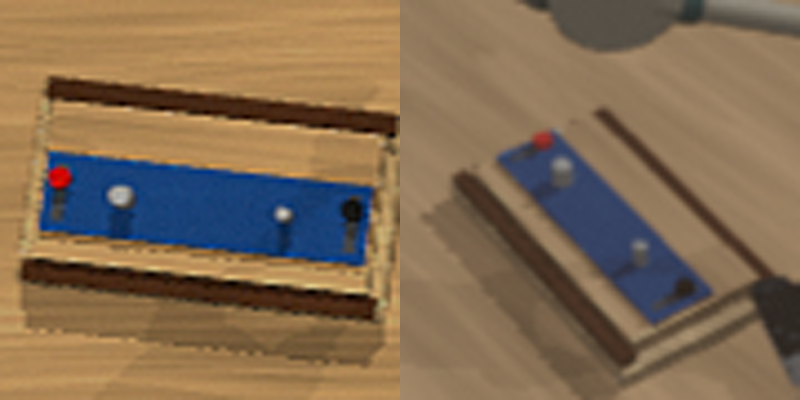

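The fixture reads consistently: the dowels' midpoint is about (530,204) mm, yaw about -6.9°, and the bar is offset about -10 mm. Descending to grip.

Emit:
{"method": "send_rows", "body": {"plan": "1 0 0 0.21 0 0 0;1 0 0 0.21 0 0 0;1 0 0 0.21 0 0 0;1 0 0 0.197 0 0 0;1 0 0 0 0 0 0;-1 0 0 0 0 0 0;-1 0 0 0 0 0 0;-1 0 0 0 0 0 0;-1 0 0 0 0 0 0;-1 0 0 0 0 0 0;-1 0 0 0 0 0 0;-1 0 0 0 0 0 0;-1 0 0 0 0 0 0", "squeeze": 50}}

```text
time_s: 5.75
tcp_pos: [0.4808, -0.1986, 0.1261]
tcp_rot: [3.14, -0.0, 1.184]
ft_force: [1.7, 0.3, -0.5]
opening: 0.0239
grasp_force: 50.0
```

Emit:
{"method": "send_rows", "body": {"plan": "-1 0 0 -0.1 0 0 0;-1 0 0 -0.2 0 0 0;-1 0 0 -0.2 0 0 0;-1 0 0 -0.2 0 0 0;-1 0 0 -0.1 0 0 0;-1 0 0 0 0 0 -0.169;-1 0 0 0 0 0 -0.169;-1 0 0 0 0 0 -0.169;-1 0.238 0 0 0 0 0;-1 0.35 0 0 0 0 0;-1 0.35 0 0 0 0 0;-1 0.35 0 0 0 0 0;-1 0.35 0 0 0 0 0;-1 0.35 0 0 0 0 0;-1 0.35 0 0 0 0 0;-1 0.25 0 0 0 0 0;-1 0.118 0.002 0 0 0 0;-1 0 0 0 0 0 0;-1 0 0 0 0 0 0"}}

```text
time_s: 8.12
tcp_pos: [0.5292, 0.2032, 0.2459]
tcp_rot: [-3.141, 0.001, 1.449]
ft_force: [-0.3, -0.2, -4.8]
opening: 0.0241
grasp_force: 50.0
```

Run:
```python
from h import *
t=viewer.camera("top");s=viewer.camera("side")
o=bot.get_obs();print(o["time_s"],o["tcp_pos"],o["tcp_rot"],o["ft_force"],o["wrist_torque"])
p=[]
for n,c in(("top",t),("side",s)):
    x0,y0=px(c,[.531,.205,.12]).astype(int)-40
    print(n,x0,y0); p.append(cv2.resize(c["img"][y0:y0+80,x0:x0+80],(400,400),interpolation=cv2.INTER_CUBIC))
cv2.imwrite("pics/h1.png",np.hstack(p))
hsv=cv2.cvtColor(t["img"],cv2.COLOR_BGR2HSV)
red=cv2.inRange(hsv,(0,170,70),(6,255,255))|cv2.inRange(hsv,(174,170,70),(180,255,255))
red[:, :150]=0;red[:,260:]=0;red[:170]=0;red[240:]=0
pt=np.argwhere(red)[:,::-1].astype(float);z=o["tcp_pos"][2]-.078-.048+.012
w=np.array([ray(t,q,z)[:2] for q in pt])*1000;r=cv2.minAreaRect(w.astype(np.float32));print(len(pt),w.mean(0),r)
```

```text
8.225 [0.52938287 0.20306994 0.24610278] [-3.14119979e+00  7.59128803e-04  1.44841551e+00] [-0.80474599  0.24670525 -4.40002835] [-0.05187915  0.11236253 -0.00579825]
top 153 163
side 177 111
24 [510.28115629 293.41680578] ((514.7738647460938, 293.9146423339844), (51.1889533996582, 10.062464714050293), 8.999052047729492)
```

View pics/h1.png

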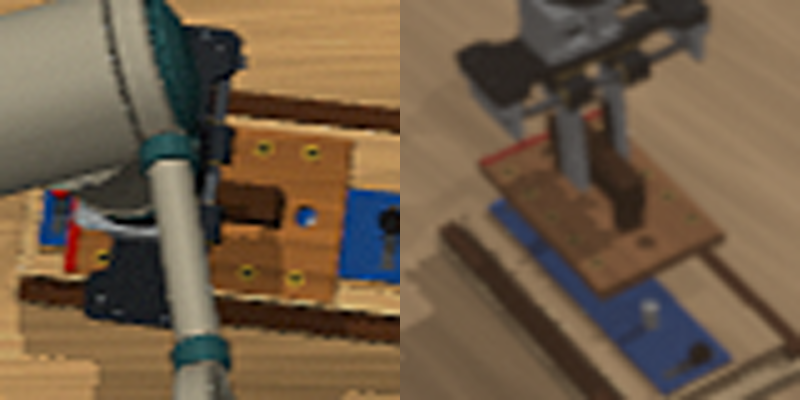

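The template is held level, right way round (red end over the red knob), about 56 mm above the dowels. Its position agrees with the prediction to about 1 mm. Lowering to feel for the dowels.

Emit:
{"method": "send_rows", "body": {"plan": "-1 0 0 0.11 0 0 0;-1 0 0 0.11 0 0 0;-1 0 0 0.11 0 0 0;-1 0 0 0.014 0 0 0;-1 0 0 0.014 0 0 0;-1 0 0 0.01 0 0 0;-1 0 0 0.01 0 0 0;-1 0 0 0.01 0 0 0;-1 0 0 0 0 0 0"}}

```text
time_s: 9.35
tcp_pos: [0.5297, 0.2047, 0.188]
tcp_rot: [3.141, -0.0, 1.45]
ft_force: [-0.5, -0.2, -3.5]
opening: 0.0238
grasp_force: 50.0
```

Run:
```python
from h import *
t=viewer.camera("top");s=viewer.camera("side")
o=bot.get_obs();print(o["time_s"],o["tcp_pos"],o["tcp_rot"],o["ft_force"],o["wrist_torque"])
p=[]
for n,c in(("top",t),("side",s)):
    x0,y0=px(c,[.531,.205,.07]).astype(int)-40
    print(n,x0,y0); p.append(cv2.resize(c["img"][y0:y0+80,x0:x0+80],(400,400),interpolation=cv2.INTER_CUBIC))
cv2.imwrite("pics/h2.png",np.hstack(p))
```

```text
9.45 [0.52967071 0.20469347 0.18801056] [ 3.14119484e+00 -3.59623334e-04  1.45009998e+00] [ 0.30435727  0.26112583 -3.51174552] [ 0.03747006 -0.00493654  0.02815891]
top 156 165
side 178 121
```

View pics/h2.png

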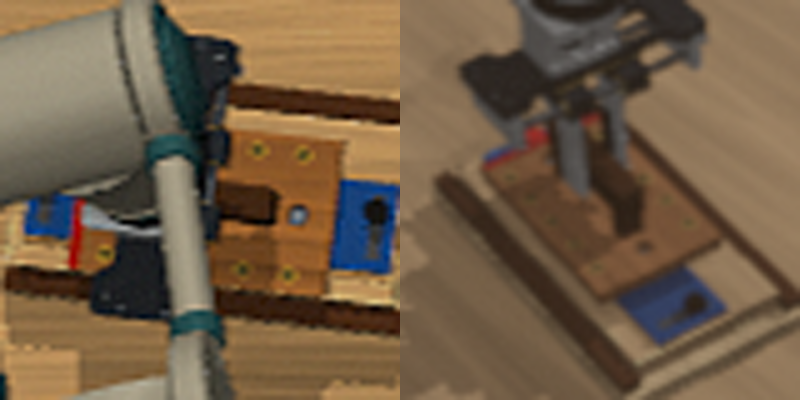

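The small hole, at about (298,214) in the crop, shows the steel dowel in it. The underside is about 2 mm below the dowel tops with hardly any load, so I'll continue gently.

Emit:
{"method": "send_rows", "body": {"plan": "-1 0 0 0.008 0 0 0;-1 0 0 0.008 0 0 0;-1 0 0 0.008 0 0 0;-1 0 0 0 0 0 0"}}

```text
time_s: 9.95
tcp_pos: [0.5297, 0.2047, 0.1843]
tcp_rot: [3.141, -0.001, 1.45]
ft_force: [2.0, 0.7, -4.4]
opening: 0.0235
grasp_force: 50.0
```

Both dowels have entered, with no upward load and the underside 6 mm below the tops. Continuing.

Emit:
{"method": "send_rows", "body": {"plan": "-1 0 0 0.013 0 0 0;-1 0 0 0.013 0 0 0;-1 0 0 0.013 0 0 0;-1 0 0 0.013 0 0 0;-1 0 0 0 0 0 0"}}

```text
time_s: 10.58
tcp_pos: [0.5298, 0.2047, 0.1764]
tcp_rot: [3.141, -0.001, 1.45]
ft_force: [1.1, 2.5, -3.0]
opening: 0.0237
grasp_force: 50.0
```

Emit:
{"method": "send_rows", "body": {"plan": "-1 0 0 0.013 0 0 0;-1 0 0 0.013 0 0 0;-1 0 0 0.013 0 0 0;-1 0 0 0.01 0 0 0;-1 0 0 0.007 0 0 0;-1 0 0 0.007 0 0 0;-1 0 0 0 0 0 0"}}

```text
time_s: 11.45
tcp_pos: [0.5297, 0.2048, 0.1681]
tcp_rot: [3.141, -0.001, 1.45]
ft_force: [0.3, 4.7, 5.0]
opening: 0.0237
grasp_force: 50.0
```

It bottoms at TCP z = 0.168, the home height, with upward force. I'll press a little and hold.

Emit:
{"method": "send_rows", "body": {"plan": "-1 0 0 0.005 0 0 0;-1 0 0 0.005 0 0 0;-1 0 0 0 0 0 0;-1 0 0 0 0 0 0"}}

```text
time_s: 11.95
tcp_pos: [0.5297, 0.2048, 0.1681]
tcp_rot: [3.14, -0.001, 1.45]
ft_force: [-1.3, 3.7, 13.4]
opening: 0.024
grasp_force: 50.0
```

Emit:
{"method": "send_rows", "body": {"plan": "-1 0 0 -0.01 0 0 0;0.2 0 0 0 0 0 0;0.2 0 0 0 0 0 0;0.2 0 0 0 0 0 0;0.2 0 0 0 0 0 0;0.2 0 0 -0.1 0 0 0;0.2 0 0 -0.25 0 0 0;0.2 0 0 -0.3 0 0 0;0.2 0 0 -0.3 0 0 0;0.2 -0.4 0 0 0 0 0;0.2 -0.4 0 0 0 0 0;0.2 -0.4 0 0 0 0 0;0.2 -0.4 0 0 0 0 0;0.2 -0.4 0 0 0 0 0;0.2 0 0 0 0 0 0;0.2 0 0 0 0 0 0"}}

```text
time_s: 13.95
tcp_pos: [0.4934, -0.0932, 0.3103]
tcp_rot: [3.141, -0.001, 1.449]
ft_force: [-0.8, 0.6, 0.6]
opening: 0.0562
grasp_force: 0.0
```

Run:
```python
from h import *
t=viewer.camera("top");s=viewer.camera("side")
o=bot.get_obs();print(o["time_s"],o["tcp_pos"],o["ft_force"],o["opening"],o["grasp_force"])
p=[]
for n,c in(("top",t),("side",s)):
    x0,y0=px(c,[.531,.205,.07]).astype(int)-40
    p.append(cv2.resize(c["img"][y0:y0+80,x0:x0+80],(400,400),interpolation=cv2.INTER_CUBIC))
cv2.imwrite("pics/h3.png",np.hstack(p))
```

```text
14.05 [ 0.49348987 -0.09210022  0.30999272] [ 0.02435765 -0.95635413 -0.40110105] 0.05619116351694919 0.0
```

View pics/h3.png

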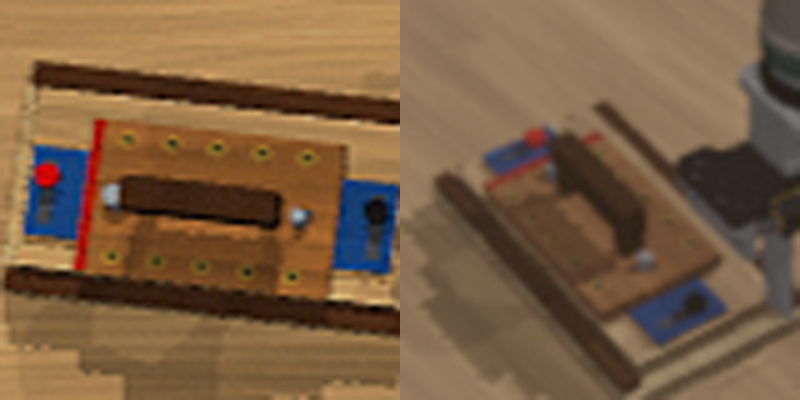

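The template lies flat on the bar. Both dowels stand up through its holes, at crop (110,195) and (300,215), the red end is at the red knob, and the gripper is clear.

```bash
python3 -c "
from cell import bot
print(bot.finish_job())"
```

```text
the job is handed in; nothing more can be done
None
```

The middle-sized template is fully home on both dowels, right way round, released, and the job is handed in at about 14 s of the 51 s allowed; the arm never went near the hammer, tape or tin, and the judge returned no verdict.

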